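Move the battery pack from charger to work light

ROBOT

A 6-joint arm with a two-finger parallel gripper is mounted at the origin on a cart in front of the work surface, level with it; the furniture and walls round the work are solid. World frame = base frame: x ahead of the robot, y to its left, z up, the work surface at z = 0. Lengths are in m, angles in degrees, forces in N, time in s.
With the tool pointing down it reaches from about 0.375 to 0.75 m from the base axis. Payload 9 kg.
Tool frame: the origin (TCP) lies midway between the tips of the shut fingers; the grasp point (between the pads) lies 19 mm behind it (bot.tcp_to_grasp is the distance from the TCP to the grasp point, in m); z points along the fingers, y is the line along which they close (so a half turn about z gives the same grasp; the last joint's range is limited). The gripper opens to 85 mm and grips with 20 to 120 N. Pads are 22 mm wide; open, the fingers measure 114 mm over their backs; the gripper's body (76 mm by 85 mm) begins 54 mm behind the grasp point. The pads swing forward as they close: fully open they stand 13 mm farther back than shut.
Start: joints at [-76.243, 5.964, 5.575, 89.605, 0, 77.527], TCP at [0.265, -0.538, 0.231] pointing down, gripper open.
Joint ranges: [-171.21, 171.21], [-48.23, 106.86], [-62.78, 66.21], [-105.2, 120.99], [-86.42, 89.51], [-180, 180]. Speed limits (degrees/s): [127.2, 127.2, 147.25, 180, 180, 180].

INTERFACE

Orientations are given as [roll, pitch, yaw] about the fixed x, y, z axes, in that order (R = Rz(yaw) Ry(pitch) Rx(roll)).
In Python, from rig import bot, optics gives the robot as it stands.
- The arm moves only by the tool step_arm, never from a script. Its argument "deltas" is one flat list of numbers, 4 for each row, row after row: the shift along the tool's x, y, z in mm, then the turn about the tool's z in degrees. In form: [x, y, z, spin, x, y, z, spin, ...]. A call has 1 to 12 rows; each row is the pose to reach, as a shift and turn from the pose commanded when the call began, along the tool's axes at that moment; what a row does not reach only later rows make up. A row lasts 1/12 s, in which the tool goes at most 41.7 mm and 7.16 degrees, less where a joint would pass 70% of its speed; a pose out of reach is approached as far as the arm can. A call with a gripper value outside its range is refused whole. "jaw" is the opening, from 0 (shut) to 1 (fully open), set as the call begins (left out, the last holds). The fingers move at their own pace and stop on an object; "force" is the grip in N (left out, the last holds). Time passes only in rows, so rows that repeat a pose let the fingers close. It gives the time, the measured TCP pose, the force, the opening and the grip force at its end, in the units of the state.
- bot.read_state(): the state, without advancing time (a new reading comes with each control period).
- optics.grab_frame(name): name is "scene" or "side" or "wrist"; returns (picture, depth): 480x640x3 uint8, red, green, blue; 480x640 float32, m along the optical axis (not along the pixel's ray), 0 where there is no reading.
- optics.calibration(name): a dict with "fx", "fy", "cx", "cy" (pixels), "world_from_camera" (4x4, takes a point from camera to world coordinates). Camera axes: x right, y down, z forward; pixel columns grow to the right and rows downward; lengths in m; the calibration is good to about 2 mm. A picture is of the moment at which its call begins: read the wrist's pose just before it. calibration takes no time and is no camera call; for the wrist camera it gives the pose at the moment of the call.
- bot.sign_off(): hands the job in; it is judged then, once.
The state is a dict: "t": time; "joint_pos": joint angles; "qd": joint speeds; "joint_torque": joint torques, N m; "position": TCP position; "eef_rot": TCP orientation; "contact_force": force on the tool from outside, world axes, zero at the start; "ft_torque": the same for the moment, N m; "gripper_width": opening from 0.0 (shut) to 1.0 (fully open); "gripper_force": force on a finger pad.
Only numpy, scipy, OpenCV 4.12 (cv2) and the standard library are available. Lean on these libraries where they do the work, as an engineer would, in place of code of your own. Each camera call takes 0.05 s, during which the arm holds its last target. There are 200 camera calls.

TASK

The charged black battery pack is latched in the grey charger. Press the charger's orange catch so that the pack pops free, slide it out, and slide it into the guide of the yellow work light until that catch clicks and holds it fully home. Push and press gently - nothing may be forced - and let go of the pack, leaving the other things on the bench where they are.

Things in the scene. Friction and masses are not known exactly. Their poses are not given: they have to be found in the camera images.
- pack_centre (a point): middle of the battery pack (black, blue band), 21 mm above its underside; x to its leading end, which enters a guide first, z up. Case 58 mm long (x), 36 mm wide (y); grasp from above across the flat 36 mm wide sides, which reach from 10.5 to 42 mm above the underside. About 0.11 to 0.2 kg
- pack: the same pack; origin at the centre of its underside, same axes. Under the case a 26 mm wide waist, and lowest a foot 36 mm wide, 5 mm thick, from 28 mm behind to 30 mm ahead of the origin. A pocket in the foot takes the catch tooth; the 12 mm long bar ahead of the pocket rides over the tooth
- charger: grey charger, fixed, base 269 x 68 mm (x from -95 to 174 mm), a 40 mm high grey hump beyond x = 134 mm. Origin at its underside; x along the guide in the inserting direction (away from the robot, some yaw), y left, z up. Guide as on the lamp. A pack with its origin at x = -62 mm or less is clear of the guide and can be lifted
- lamp: yellow work light, fixed, empty; axes, base and guide as on the charger, lamp head 48 mm high beyond x = 130 mm; behind the guide its black stop unit (lamp_stop). Guide: floor 12 mm above the bench; two black rails with overhanging lips from x = -15 to 52 mm, tops at 21 mm, 58 mm over the outsides. The foot has 1.2 mm play a side and 1.5 mm in height under the lips
- lamp_mouth (a point): centre of the mouth of the work light's guide at floor level, where the parallel rails begin: 15 mm in front of the lamp's origin, 12 mm above the bench; same axes. In front of it the rails flare to 4 mm wider a side over 14 mm, and the open floor goes on, 80 mm in all, towards the robot
- charger_stop: charger's black stop unit behind the guide, with rubber end stop, catch and ejector; 21 to 23 mm high but for the orange pad. Origin at bench level, axes as the charger. Bolted at a differing setting, 0 to 8 mm beyond the charger's origin along x
- charger_seat (a point): 12 mm above charger_stop's origin, same axes: where the pack's origin is while it is latched in the charger (pack_centre is 21 mm above)
- charger_pad (a point): middle of the top of the charger's orange catch pad (28 mm along x, 30 mm along y), 34 mm above the bench when up; 62 mm beyond charger_seat along x. Push it straight down
- charger_catch (a joint): how far the charger's catch is down, m: 0 up (holding), 0.007 at a hard end. Spring 1.2 N at the top, 2.6 N at the bottom, plus friction of the loaded tooth. From about 0.005 the tooth is clear and two sprung brass pins (5 N falling to 2.5 N) push the pack some 20 mm towards the mouth, if the pad is held down half a second and the pack not held; it stays in the guide, free to be drawn out
- lamp_catch (a joint): how far the light's catch is down, m: 0 up. The bar rides up the tooth's ramp, pushing it down about 4 mm, then it springs up behind: the click. Sliding in takes up to about 12 N; 2 mm past the click a hard rubber stop ends the way. Without a click the ejector pushes the pack out. Latched, the pack's origin is 0 to 40 mm beyond the lamp's along x, as its stop unit is set: feel for it
- lamp_ejector (a joint): how far the light's two sprung ejector pins are pushed in by the pack, m: 0 out, 0.020 with the pack latched, 0.022 at the rubber stop. 2.5 N rising to 5 N
- hinged_tin: small green flat tin, 69 x 99 x 20 mm, a bystander to be left alone; origin at the centre of its underside
- solder_spool: spool of solder, 48 x 51 x 30 mm, a bystander to be left alone; origin at the centre of its underside
- sanding_cork: brown cork sanding block, 38 x 74 x 25 mm, a bystander to be left alone; origin at the centre of its underside
- battery_1: round blue and white battery cell lying down, 15 x 50 x 15 mm, a bystander to be left alone; origin at the centre of its underside
- side_cutters: blue side cutters, 42 x 115 x 10 mm, a bystander to be left alone; origin at the centre of its underside
Things that resemble listed ones, but are neither listed nor needed, are in the scene too. What is shaped like the pack but turquoise is not meant.

How it is judged:
By the outcome, as a careful person would: the job done as asked, in the order asked, and still so for the second after the job is handed in, with the robot touching nothing.
It also fails if it takes over 58 s, if anything falls off the work surface, if the arm or the gripper's body presses on something with over 40 N, if the wrist force passes 120 N, or if a joint passes its speed limit or range.

## Working session

There is one attempt and no reset: what is moved stays moved. The work goes in short steps, Python scripts to look and compute and a tool call to move; the robot and the scene stay as the last step left them, time stands still between calls to the robot, and variables do not carry over. Pictures are saved under pics/ and viewed, at most 10 in all, crops included, and the job is handed in when it is done.

Besides the shell and the picture viewer there is one more tool, called after "Emit:" as name(argument=value, ...) on one line, values as JSON. step_arm: Moves the arm, as the interface text tells. Its arguments: {"type":"object","properties":{"deltas":{"type":"array","items":{"type":"number"}},"jaw":{"type":"number"},"force":{"type":"number"}},"required":["deltas"]}

```bash
mkdir -p pics; cat > h.py <<'E'
import numpy as np, cv2
from rig import bot, optics
def grab(n,save=None):
    c=optics.calibration(n); p,d=optics.grab_frame(n)
    if save: cv2.imwrite('pics/'+save,p[:,:,::-1])
    return p,d,c
def cloud(d,c):
    v,u=np.mgrid[0:480,0:640]
    P=np.stack([(u-c['cx'])/c['fx']*d,(v-c['cy'])/c['fy']*d,d],-1)
    T=c['world_from_camera']; return P@T[:3,:3].T+T[:3,3]
def ray(c,uv,z):
    T=c['world_from_camera']; r=T[:3,:3]@np.array([(uv[0]-c['cx'])/c['fx'],(uv[1]-c['cy'])/c['fy'],1]); o=T[:3,3]
    return o+r*(z-o[2])/r[2]
E
python3 - <<'E'
from h import *
for n in('scene','side'):
    p,d,c=grab(n,n+'1.png'); np.savez(n+'1.npz',p=p,d=d,T=c['world_from_camera'],k=[c['fx'],c['fy'],c['cx'],c['cy']])
    print(n,c['world_from_camera'].round(3).tolist(),c['fx'],(d>0).mean())
print(bot.read_state())
E
```

```text
scene [[-0.877, -0.37, 0.308, 0.215], [-0.481, 0.659, -0.579, 0.677], [0.011, -0.655, -0.755, 0.872], [0.0, 0.0, 0.0, 1.0]] 484.72143097370304 0.9960384114583334
side [[-0.997, 0.059, -0.055, 0.611], [0.08, 0.621, -0.78, 0.73], [-0.012, -0.782, -0.624, 0.577], [0.0, 0.0, 0.0, 1.0]] 434.4788611331492 0.9959798177083333
{'t': 0.1, 'joint_pos': array([-7.62437207e+01,  5.99609434e+00,  5.53296636e+00,  8.96033342e+01,
        1.58209085e-03,  7.75261254e+01]), 'qd': array([ 0.05279148, -0.03675064,  0.14086233,  0.05064962, -0.00222021,
        0.05572994]), 'joint_torque': array([ 8.26036819e-03, -5.58211577e+01,  5.04716206e+01,  1.33147501e-02,
       -2.82026513e-04, -2.25668128e-05]), 'position': array([ 0.26513002, -0.53793429,  0.23060484]), 'eef_rot': array([-1.79935448e+02, -1.59001934e-02,  2.62301440e+01]), 'contact_force': array([ 0.31714375, -0.62632781, -0.1897862 ]), 'ft_torque': array([-0.00161507, -0.0280594 , -0.0260611 ]), 'gripper_force': 0.0, 'gripper_width': 0.9976406890837148}
```

View pics/scene1.png

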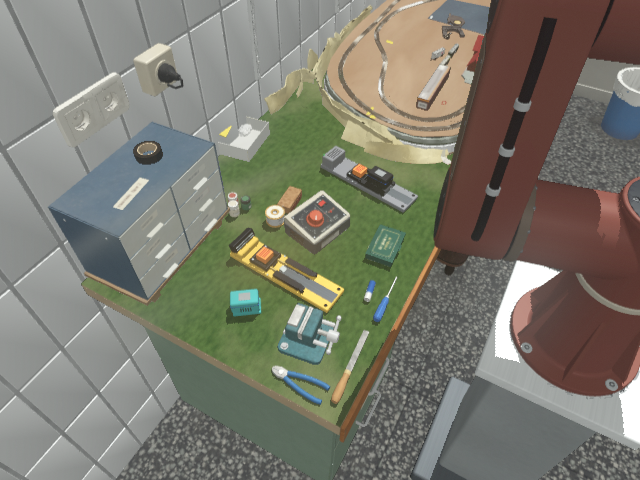

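View pics/side1.png

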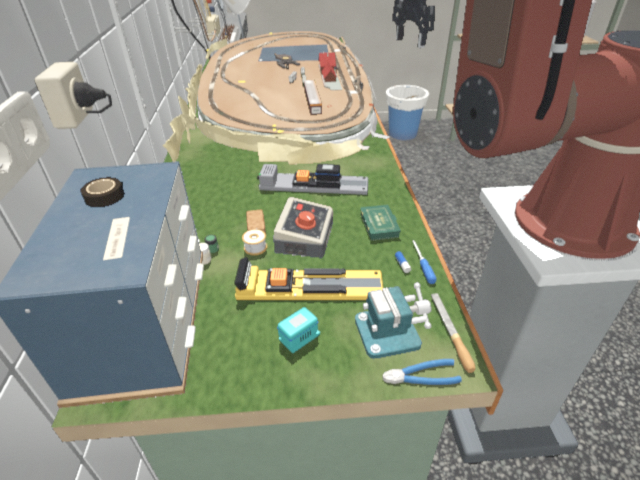

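Scene view: grey charger around (370,180) with its orange pad at (360,171) and the pack at (378,180); yellow lamp around (285,275) with its pad at (265,255). The side view agrees: charger pad (302,176), pack (328,172), lamp pad (279,277).

```bash
cat > m.py <<'E'
from h import *
def rect(xy):
    r=cv2.minAreaRect((xy*1000).astype(np.float32)); return r
for n in('scene','side'):
    f=np.load(n+'1.npz'); fx,fy,cx,cy=f['k']; c=dict(fx=fx,fy=fy,cx=cx,cy=cy,world_from_camera=f['T'])
    p,d=f['p'],f['d']; W=cloud(d,c); hsv=cv2.cvtColor(p,cv2.COLOR_RGB2HSV).astype(int); H,S,V=hsv[...,0],hsv[...,1],hsv[...,2]
    on=(W[...,0]>.2)&(W[...,0]<.85)&(W[...,1]>-.5)&(W[...,1]<.5)&(d>0)
    g=on&(S<60); 
    for nm,m in(('orange',on&(H>=5)&(H<=16)&(S>170)&(V>150)&(W[...,2]>.024)&(W[...,2]<.05)),
                ('yellow',on&(H>=19)&(H<=28)&(S>150)&(V>110)&(W[...,2]>.004)&(W[...,2]<.03)),
                ('blue',on&(H>=95)&(H<=125)&(S>120)&(W[...,2]>.03)&(W[...,2]<.07)),
                ('black',on&(V<60)&(W[...,2]>.02)&(W[...,2]<.07)),
                ('grey',on&(H>85)&(S<70)&(V>60)&(W[...,2]>.006)&(W[...,2]<.06))):
        k,l,st,ce=cv2.connectedComponentsWithStats(m.astype(np.uint8))
        for i in range(1,k):
            if st[i,4]<40: continue
            q=W[l==i]; r=rect(q[:,:2])
            print(n,nm,st[i,4],ce[i].round(0),'med',(np.median(q,0)*1000).round(0),'zmax',round(np.percentile(q[:,2],95)*1000),'rect',np.round(r[0],0),np.round(r[1],0),round(r[2],1))
E
python3 m.py
```

```text
scene black 225 [378. 182.] med [ 523. -188.   35.] zmax 52 rect [ 522. -186.] [66. 37.] 16.6
scene grey 104 [334. 154.] med [ 669. -228.   39.] zmax 42 rect [ 672. -233.] [59. 33.] 80.1
scene grey 251 [344. 168.] med [ 635. -220.   11.] zmax 15 rect [ 628. -224.] [68. 61.] 79.4
scene grey 461 [399. 197.] med [ 462. -192.   11.] zmax 14 rect [ 463. -194.] [69. 71.] 77.4
scene grey 56 [191. 248.] med [791. 220.  44.] zmax 58 rect [791. 212.] [  4. 100.] 2.9
scene grey 117 [140. 290.] med [800. 367.  50.] zmax 59 rect [802. 354.] [88. 46.] 44.7
scene grey 275 [320. 290.] med [498. 155.  12.] zmax 14 rect [506. 154.] [24. 84.] 84.1
scene grey 45 [319. 338.] med [442. 262.  25.] zmax 55 rect [436. 267.] [19. 38.] 0.6
scene grey 112 [302. 341.] med [458. 296.  48.] zmax 58 rect [460. 291.] [67. 21.] 21.6
side black 118 [327. 178.] med [ 531. -187.   35.] zmax 42 rect [ 528. -186.] [54. 14.] 0.6
side black 52 [241. 285.] med [716. 171.  38.] zmax 44 rect [716. 171.] [14.  9.] 31.1
side grey 1354 [308. 182.] med [ 595. -198.   12.] zmax 39 rect [ 563. -207.] [ 70. 263.] 79.7
side grey 112 [
[... 418 characters left out ...]
.] 5.0
side grey 132 [241. 270.] med [716. 142.  45.] zmax 47 rect [716. 138.] [62. 14.] 84.1
side grey 159 [323. 271.] med [567. 131.  20.] zmax 22 rect [565. 131.] [14. 74.] 84.2
side grey 102 [284. 284.] med [636. 166.  22.] zmax 23 rect [636. 154.] [62. 32.] 50.7
side grey 694 [338. 284.] med [547. 159.  12.] zmax 21 rect [535. 164.] [ 41. 138.] 84.7
side grey 82 [298. 320.] med [617. 264.  41.] zmax 43 rect [619. 263.] [27. 20.] 38.9
side grey 51 [362. 316.] med [510. 240.  11.] zmax 36 rect [512. 244.] [34. 17.] 82.0
side grey 88 [375. 348.] med [499. 308.  10.] zmax 15 rect [498. 305.] [19. 19.] 34.9
side grey 85 [162. 385.] med [808. 369.  45.] zmax 52 rect [815. 370.] [66. 16.] 16.4
```

```bash
cat >> h.py <<'E'
def delta(pos,yaw):
    "tool-frame shift (mm) and spin (deg) from the present pose to TCP pos (m), yaw, tool down"
    s=bot.read_state(); a=np.deg2rad(s['eef_rot'][2]); e=(np.array(pos)-s['position'])*1000
    x=[np.cos(a),np.sin(a),0]; y=[np.sin(a),-np.cos(a),0]
    print('t',round(s['t'],2),'delta',np.round([e@x,e@y,-e[2],-((yaw-s['eef_rot'][2]+180)%360-180)],1))
E
python3 - <<'E'
from h import *
delta([.53,-.2,.25],169.5)
T=optics.calibration('wrist')['world_from_camera'];print(T.round(3))
E
```

```text
t 0.1 delta [ 387.  -186.1  -19.4 -143.3]
[[ 0.441 -0.862 -0.251  0.328]
 [-0.898 -0.424 -0.121 -0.507]
 [-0.002  0.278 -0.96   0.374]
 [ 0.     0.     0.     1.   ]]
```

Emit:
step_arm(deltas=[387, -186, -20, -143, 387, -186, -20, -143, 387, -186, -20, -143, 387, -186, -20, -143, 387, -186, -20, -143, 387, -186, -20, -143, 387, -186, -20, -143, 387, -186, -20, -143, 387, -186, -20, -143, 387, -186, -20, -143, 387, -186, -20, -143, 387, -186, -20, -143], jaw=0)

```text
t: 1.1
position: [0.5318, -0.1971, 0.2511]
eef_rot: [180.0, -0.0, 112.8]
contact_force: [-0.6, -0.6, -0.1]
gripper_width: 0.003
gripper_force: 0.0
```

```bash
python3 - <<'E'
from h import *
delta([.53,-.2,.25],169.5)
print(bot.read_state()['eef_rot'])
E
```

```text
t 1.1 delta [ -2.   -2.8   1.1 -56.7]
[ 1.79981646e+02 -4.03892147e-02  1.12776940e+02]
```

Emit:
step_arm(deltas=[0, 0, 0, -56.7, 0, 0, 0, -56.7, 0, 0, 0, -56.7, 0, 0, 0, -56.7, 0, 0, 0, -56.7, 0, 0, 0, -56.7, 0, 0, 0, -56.7, 0, 0, 0, -56.7, 0, 0, 0, -56.7])

```text
t: 1.85
position: [0.53, -0.2002, 0.2509]
eef_rot: [180.0, -0.0, 169.2]
contact_force: [0.9, 0.1, 0.3]
gripper_width: -0.002
gripper_force: 0.0
```

```bash
python3 - <<'E'
from h import *
p,d,c=grab('wrist','w1.png'); np.savez('wrist1.npz',p=p,d=d,T=c['world_from_camera'],k=[c['fx'],c['fy'],c['cx'],c['cy']])
s=bot.read_state();print(s['t'],s['position'],s['eef_rot'],s['joint_pos'])
E
```

```text
1.9 [ 0.53001389 -0.20027039  0.25094356] [ 1.79989214e+02 -3.18205398e-02  1.68760165e+02] [-3.39209781e+01  4.53654095e-01  1.91809556e+00  9.14979601e+01
 -2.31854296e-03 -2.26811394e+01]
```

View pics/w1.png

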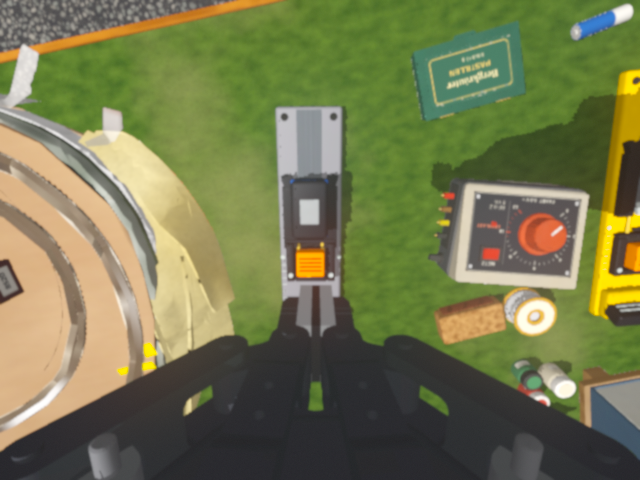

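Wrist view: charger upright in the image, base near end at rows ~108 (cols 277–342), pack top centred ~(310,212), orange pad ~(311,263). The fingers hide the hump.

```bash
cat > w.py <<'E'
from h import *
def ana(f,x0,x1):
    f=np.load(f); fx,fy,cx,cy=f['k']; c=dict(fx=fx,fy=fy,cx=cx,cy=cy,world_from_camera=f['T'])
    p,d=f['p'],f['d']; W=cloud(d,c); Hs=cv2.cvtColor(p,cv2.COLOR_RGB2HSV).astype(int); H,S,V=Hs[...,0],Hs[...,1],Hs[...,2]
    win=np.zeros(d.shape,bool); win[x0[1]:x1[1],x0[0]:x1[0]]=1
    return p,d,c,W,H,S,V,win
if __name__=='__main__':
    p,d,c,W,H,S,V,win=ana('wrist1.npz',(255,95),(360,300))
    o=win&(H>=5)&(H<=22)&(S>170)&(V>140)
    v,u=np.nonzero(o); r=cv2.minAreaRect(np.c_[u,v].astype(np.float32)); print('orange px',r,'z',np.percentile(W[o][:,2],[10,50,90]))
    P=ray(c,r[0],.034); print('pad centre',P)
    # pack top
    t=win&(W[...,2]>.048)&(W[...,2]<.065); q=W[t]; r=cv2.minAreaRect((q[:,:2]*1000).astype(np.float32)); print('pack top',np.median(q[:,2]),r)
    # base edges: per-row extents on rows 115..170, plane z=.012
    m=win&(S<70)&(V>60)&(W[...,2]>.005)&(W[...,2]<.02)
    L=[];R=[]
    for y in range(116,172):
        x=np.nonzero(m[y])[0]; L.append(ray(c,(x.min()-.5,y),.012)[:2]); R.append(ray(c,(x.max()+.5,y),.012)[:2])
    for e in(L,R):
        vx,vy,a,b=cv2.fitLine(np.array(e,np.float32),cv2.DIST_HUBER,0,.001,.001).ravel(); print('edge yaw',np.rad2deg(np.arctan(vy/vx)),a,b)
    x,y=int(np.mean([310])),0
    rows=np.nonzero(m[:,295:325].sum(1)>15)[0]; print('near edge row',rows.min(),ray(c,(310,rows.min()-.5),.012), 'z med',np.median(W[m][:,2]))
E
python3 w.py
```

```text
orange px ((309.5, 262.0), (30.0, 29.0), 90.0) z [0.02261248 0.03418005 0.03527842]
pad centre [ 0.58429392 -0.21728731  0.034     ]
pack top 0.05431212485583625 ((525.017333984375, -205.9530029296875), (35.609169006347656, 57.466148376464844), 79.63140869140625)
edge yaw -10.195428 0.4577773 -0.22765626
edge yaw -9.724377 0.47296855 -0.16176403
near edge row 107 [ 0.42878795 -0.18646173  0.012     ] z med 0.012448710906521249
```

```bash
python3 - <<'E'
from h import *
print(bot.read_state()['eef_rot'])
delta([.5863,-.217,.045],169.9)
E
```

```text
[ 1.79989214e+02 -3.18205398e-02  1.68760165e+02]
t 1.9 delta [-58.5  -5.4 205.9  -1.1]
```

Emit:
step_arm(deltas=[-58.5, -5.4, 40, -1, -58.5, -5.4, 80, -1, -58.5, -5.4, 120, -1, -58.5, -5.4, 160, -1, -58.5, -5.4, 185, -1, -58.5, -5.4, 200, -1, -58.5, -5.4, 206, -1, -58.5, -5.4, 206, -1, -58.5, -5.4, 206, -1])

```text
t: 2.65
position: [0.5872, -0.2174, 0.0468]
eef_rot: [-180.0, 0.1, 169.8]
contact_force: [0.2, -0.5, 1.1]
gripper_width: 0.004
gripper_force: 0.0
```

Emit:
step_arm(deltas=[0, 0, 4, 0, 0, 0, 8, 0, 0, 0, 10, 0, 0, 0, 12, 0, 0, 0, 13, 0, 0, 0, 14, 0, 0, 0, 15, 0, 0, 0, 16, 0, 0, 0, 16, 0])

```text
t: 3.4
position: [0.5866, -0.2171, 0.0292]
eef_rot: [-180.0, 0.0, 169.9]
contact_force: [1.4, -0.5, 0.9]
gripper_width: -0.006
gripper_force: 0.9
```

Emit:
step_arm(deltas=[0, 0, 0.6, 0, 0, 0, 1.2, 0, 0, 0, 1.2, 0, 0, 0, 1.2, 0, 0, 0, 1.2, 0, 0, 0, 1.2, 0, 0, 0, 1.2, 0, 0, 0, 1.2, 0])

```text
t: 4.07
position: [0.5866, -0.217, 0.0282]
eef_rot: [-180.0, 0.0, 169.9]
contact_force: [1.3, -0.6, 1.6]
gripper_width: -0.001
gripper_force: 1.0
```

```bash
cat > sc.py <<'E'
from h import *
p,d,c=grab('scene'); W=cloud(d,c)
m=(W[...,2]>.046)&(W[...,2]<.06)&(abs(W[...,0]-.52)<.06)&(abs(W[...,1]+.2)<.035)&(p.max(-1)<130)
q=W[m]; print(m.sum(), np.percentile(q,[2,50,98],axis=0).round(4).tolist()); print(bot.read_state()['contact_force'],bot.read_state()['position'],bot.read_state()['t'])
E
python3 sc.py
```

```text
209 [[0.4772, -0.2194, 0.0464], [0.5026, -0.1943, 0.0524], [0.5687, -0.1799, 0.0566]]
[1.68502439 0.31850499 1.82502886] [ 0.5865391  -0.21698354  0.02812961] 4.1167
```

Emit:
step_arm(deltas=[0, 0, -10, 0, 0, 0, -30, 0, 0, 0, -60, 0, 20, 0, -100, 0, 50, 0, -135, 0, 60, 0, -160, 0, 60, 0, -160, 0, 60, 0, -160, 0], jaw=0.65)

```text
t: 4.78
position: [0.5277, -0.2068, 0.191]
eef_rot: [-179.9, 0.2, 169.9]
contact_force: [0.8, 0.8, -0.8]
gripper_width: 0.65
gripper_force: 0.0
```

```bash
python3 - <<'E'
from h import *
p,d,c=grab('wrist','w2.png'); W=cloud(d,c)
s=bot.read_state();print(s['t'],s['position'],s['eef_rot'],s['gripper_width'])
t=(W[...,2]>.050)&(W[...,2]<.06)&(abs(W[...,0]-.51)<.06)&(abs(W[...,1]+.2)<.035)
k,l,st,ce=cv2.connectedComponentsWithStats(t.astype(np.uint8)); i=1+st[1:,4].argmax()
q=W[l==i]; print(ce[i],np.median(q[:,2]),cv2.minAreaRect((q[:,:2]*1000).astype(np.float32)))
E
```

```text
4.8333 [ 0.52744118 -0.20644442  0.18896569] [-1.79970398e+02  5.69182099e-02  1.69863860e+02] 0.6480649373255326
[316.77474081 198.24505184] 0.05500287950723165 ((504.4951477050781, -201.9595947265625), (35.81602096557617, 56.968528747558594), 80.0628662109375)
```

View pics/w2.png

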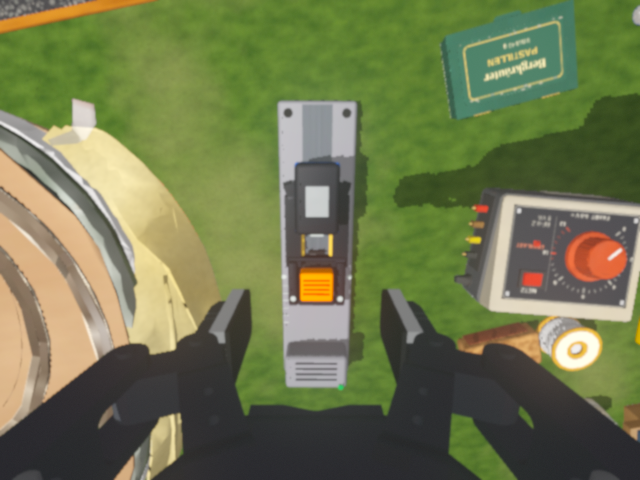

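Pack popped out about 21 mm (top centre at (317,198)), brass pins visible at (317,243). Going down to grasp it.

```bash
python3 - <<'E'
from h import *
delta([.5045,-.202,.026],169.9)
E
```

```text
t 4.83 delta [ 23.4   0.3 163.   -0. ]
```

Emit:
step_arm(deltas=[23.4, 0.3, 40, 0, 23.4, 0.3, 80, 0, 23.4, 0.3, 115, 0, 23.4, 0.3, 140, 0, 23.4, 0.3, 155, 0, 23.4, 0.3, 162, 0, 23.4, 0.3, 162, 0, 23.4, 0.3, 162, 0, 23.4, 0.3, 162, 0])

```text
t: 5.58
position: [0.5052, -0.2024, 0.0273]
eef_rot: [-180.0, 0.1, 169.9]
contact_force: [0.2, 0.3, -0.3]
gripper_width: 0.651
gripper_force: 0.0
```

Emit:
step_arm(deltas=[0, 0, 0, 0, 0, 0, 0, 0, 0, 0, 0, 0, 0, 0, 0, 0, 0, 0, 0, 0, 0, 0, 0, 0], jaw=0.3, force=30)

```text
t: 6.08
position: [0.5052, -0.2026, 0.0274]
eef_rot: [-179.9, 0.1, 169.9]
contact_force: [-0.1, 0.3, 7.0]
gripper_width: 0.415
gripper_force: 33.8
```

Emit:
step_arm(deltas=[4, 0, -0.5, 0, 10, 0, -0.7, 0, 18, 0, -0.7, 0, 26, 0, -0.7, 0, 34, 0, -0.7, 0, 42, 0, -0.7, 0, 48, 0, -0.7, 0, 53, 0, -0.7, 0, 53, 0, -0.7, 0, 53, 0, -0.7, 0])

```text
t: 6.92
position: [0.4514, -0.1927, 0.0273]
eef_rot: [-180.0, -0.0, 169.8]
contact_force: [-0.9, 0.1, 9.2]
gripper_width: 0.416
gripper_force: 34.0
```

Emit:
step_arm(deltas=[0, 0, -15, 0, 0, 0, -45, 0, 0, 0, -85, 0, 4, 30, -120, -1, 6, 65, -150, -2, 8, 102, -170, -3, 10, 142, -190, -4, 12, 182, -200, -4.2, 14, 222, -200, -4.2, 14, 262, -200, -4.2, 14, 302, -200, -4.2, 14, 335, -200, -4.2])

```text
t: 7.92
position: [0.4959, 0.1415, 0.2259]
eef_rot: [-180.0, -0.1, 174.1]
contact_force: [0.7, -0.8, -1.0]
gripper_width: 0.418
gripper_force: 32.9
```

Emit:
step_arm(deltas=[0, 15, 0, 0, 0, 21, 0, 0, 0, 21, 0, 0, 0, 21, 0, 0, 0, 21, 0, 0, 0, 21, 0, 0])

```text
t: 8.42
position: [0.4995, 0.1591, 0.2267]
eef_rot: [-180.0, -0.0, 174.0]
contact_force: [-0.0, -0.7, -2.5]
gripper_width: 0.42
gripper_force: 32.9
```

```bash
python3 - <<'E'
from h import *
s=bot.read_state();print(s['t'],s['position'],s['eef_rot'],s['gripper_width'],s['contact_force'])
p,d,c=grab('wrist','w3.png'); np.savez('wrist3.npz',p=p,d=d,T=c['world_from_camera'],k=[c['fx'],c['fy'],c['cx'],c['cy']])
E
```

```text
8.4167 [0.49947273 0.15913447 0.22671223] [-1.79977821e+02 -1.09816381e-02  1.73968182e+02] 0.41963895325461786 [-0.01380239 -0.69168918 -2.53011222]
```

View pics/w3.png

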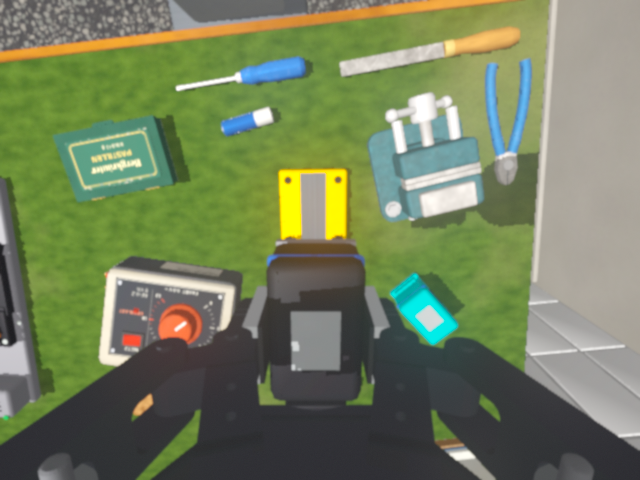

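The held pack (260–365, 245–400) hides the guide; the lamp's near end is visible at rows 170–240, columns 278–348.

```bash
python3 - <<'E'
from w import *
p,d,c,W,H,S,V,win=ana('wrist3.npz',(255,150),(375,260))
print('yellow px',p[210,285],H[210,285],S[210,285],V[210,285],'W',W[210,285])
m=win&(H>=18)&(H<=32)&(S>150)&(V>110)
L=[];R=[]
for y in range(176,234):
    x=np.nonzero(m[y])[0]; L.append(ray(c,(x.min()-.5,y),.012)[:2]); R.append(ray(c,(x.max()+.5,y),.012)[:2])
for e in(L,R):
    vx,vy,a,b=cv2.fitLine(np.array(e,np.float32),cv2.DIST_HUBER,0,.001,.001).ravel(); print('edge yaw',np.rad2deg(np.arctan(vy/vx)),a,b, 'at .48:',b+vy/vx*(.48-a))
rows=np.nonzero(m[:,285:300].sum(1)>8)[0]; print('near',rows.min(),ray(c,(313,rows.min()-.5),.012))
# held pack top
t=(abs(W[...,2]-np.median(W[300:340,300:330,2]))<.003); t[:,:262]=0;t[:,368:]=0
k,l,st,ce=cv2.connectedComponentsWithStats(t.astype(np.uint8)); i=l[320,315]; q=W[l==i]
print('pack top z',np.median(q[:,2]),cv2.minAreaRect((q[:,:2]*1000).astype(np.float32)))
# scene1 yellow
f=np.load('scene1.npz'); fx,fy,cx,cy=f['k']; c=dict(fx=fx,fy=fy,cx=cx,cy=cy,world_from_camera=f['T']); p=f['p'];W=cloud(f['d'],c)
Hs=cv2.cvtColor(p,cv2.COLOR_RGB2HSV); m=cv2.inRange(Hs,(18,140,90),(34,255,255))>0
m[:200]=0;m[:,:220]=0;m[:,350:]=0
q=W[m&(W[...,2]<.03)]; print(len(q),cv2.minAreaRect((q[:,:2]*1000).astype(np.float32)))
E
```

```text
yellow px [255 255   0] 30 255 255 W [0.49552423 0.12812606 0.01248032]
edge yaw -5.907247 0.48270392 0.122407295 at .48: 0.122687064
edge yaw -3.8379827 0.49407908 0.19531424 at .48: 0.19625875
near 168 [0.45616492 0.16118518 0.012     ]
pack top z 0.25403688971487404 ((498.6332702636719, 158.68215942382812), (38.38441467285156, 57.49374008178711), 83.32496643066406)
594 ((591.1658935546875, 150.74688720703125), (65.12651824951172, 266.7944030761719), 84.72164916992188)
```

Emit:
step_arm(deltas=[0, -35, 0, 1, 0, -70, 0, 1, 0, -105, 0, 1, 0, -130, 0, 1, 0, -140, 0, 1, 0, -140, 0, 1, 0, -140, 0, 1, 0, -140, 0, 1])

```text
t: 9.13
position: [0.4851, 0.0218, 0.2268]
eef_rot: [180.0, 0.0, 173.1]
contact_force: [-0.2, -0.6, -0.8]
gripper_width: 0.415
gripper_force: 33.0
```

```bash
python3 - <<'E'
from h import *
s=bot.read_state();print(s['t'],s['position'],s['eef_rot'],s['qd'])
p,d,c=grab('wrist','w4.png'); np.savez('wrist4.npz',p=p,d=d,T=c['world_from_camera'],k=[c['fx'],c['fy'],c['cx'],c['cy']])
E
```

```text
9.1333 [0.48514676 0.02175308 0.22683249] [1.79984850e+02 4.19358568e-03 1.73075079e+02] [ 0.92124259  0.37691481  0.06776873  0.01916756 -0.01331495 -0.16558304]
```

View pics/w4.png

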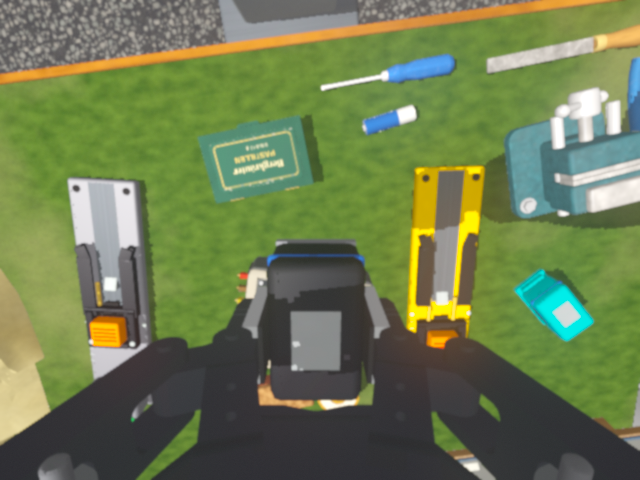

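Guide now clear: yellow base cols ~412–485, rows 167–330, rails at (427,270) and (468,275), orange pad at (441,338).

```bash
python3 - <<'E'
from w import *
p,d,c,W,H,S,V,win=ana('wrist4.npz',(395,150),(500,345))
m=win&(H>=18)&(H<=34)&(S>130)&(V>90)
L=[];R=[]
for y in range(176,320):
    x=np.nonzero(m[y])[0]
    if len(x)<4: continue
    L.append(ray(c,(x.min()-.5,y),.012)[:2]); R.append(ray(c,(x.max()+.5,y),.012)[:2])
f=lambda e:cv2.fitLine(np.array(e,np.float32),cv2.DIST_HUBER,0,.001,.001).ravel()
for n,e in(('L',L),('R',R)):
    vx,vy,a,b=f(e); print(n,'yaw',np.rad2deg(np.arctan(vy/vx)),'y at .50:',b+vy/vx*(.50-a),'.55:',b+vy/vx*(.55-a))
rows=np.nonzero(m[:,422:436].sum(1)>8)[0]; print('near',rows.min(),ray(c,(449,rows.min()-.5),.012))
# depth-based: rails z .018-.026
t=win&(W[...,2]>.0165)&(W[...,2]<.0245)&(W[...,0]<.605)&(W[...,0]>.5); q=W[t]; print('rails',t.sum(),cv2.minAreaRect((q[:,:2]*1000).astype(np.float32)),q.min(0),q.max(0))
# centre of inner channel (floor grey, z<.0145) by depth per x-slice between rails
for x0 in np.arange(.49,.60,.01):
    s=win&(abs(W[...,0]-x0)<.005); hi=s&(W[...,2]>.0165)&(W[...,2]<.0245); al=s&(W[...,2]>.007)&(W[...,2]<.03)
    yy=W[al][:,1]; h=W[hi][:,1]
    print(round(x0,3),'base',np.percentile(yy,[1,99]).round(4),np.mean(np.percentile(yy,[1,99])).round(4),'rail',(np.percentile(h,[2,98]).round(4),np.mean(np.percentile(h,[2,98])).round(4)) if len(h)>10 else '')
E
```

```text
L yaw -5.773335 y at .50: 0.11853631 .55: 0.113481
R yaw -7.3477073 y at .50: 0.19288655 .55: 0.18643908
near 166 [0.45644223 0.15837689 0.012     ]
rails 2091 ((564.8890991210938, 150.11306762695312), (59.619388580322266, 80.57847595214844), 84.71894836425781) [0.52283926 0.11749268 0.01656585] [0.60497137 0.18332054 0.02363823]
0.49 base [0.1234 0.1898] 0.1566 rail 
0.5 base [0.1222 0.1889] 0.1556 rail 
0.51 base [0.1215 0.1876] 0.1546 rail 
0.52 base [0.1205 0.1871] 0.1538 rail (array([0.1247, 0.1346]), np.float64(0.1296))
0.53 base [0.1196 0.1851] 0.1523 rail (array([0.1248, 0.1825]), np.float64(0.1536))
0.54 base [0.1187 0.181 ] 0.1499 rail (array([0.1236, 0.1802]), np.float64(0.1519))
0.55 base [0.1178 0.1798] 0.1488 rail (array([0.1225, 0.1798]), np.float64(0.1512))
0.56 base [0.1169 0.1789] 0.1479 rail (array([0.1217, 0.1789]), np.float64(0.1503))
0.57 base [0.1156 0.178 ] 0.1468 rail (array([0.1204, 0.178 ]), np.float64(0.1492))
0.58 base [0.1148 0.177 ] 0.1459 rail (array([0.1198, 0.177 ]), np.float64(0.1484))
0.59 base [0.1139 0.1759] 0.1449 rail (array([0.1185, 0.1759]), np.float64(0.1472))
```

```bash
python3 - <<'E'
from h import *
delta([.4853,.1572,.045],174.65)
E
```

```text
t 9.18 delta [ 16.  134.2 181.8  -1.5]
```

Emit:
step_arm(deltas=[4, 35, 10, -1.5, 8, 72, 30, -1.5, 12, 105, 60, -1.5, 16, 128, 95, -1.5, 16, 134, 130, -1.5, 16, 134, 160, -1.5, 16, 134, 175, -1.5, 16, 134, 182, -1.5, 16, 134, 182, -1.5, 16, 134, 182, -1.5])

```text
t: 10.02
position: [0.4858, 0.1566, 0.0457]
eef_rot: [180.0, 0.0, 174.6]
contact_force: [0.2, 0.4, -1.7]
gripper_width: 0.414
gripper_force: 32.9
```

```bash
python3 - <<'E'
from h import *
delta([.4853,.1572,.029],174.65)
s=bot.read_state();print(s['position'],s['eef_rot'],s['contact_force'])
E
```

```text
t 10.02 delta [ 0.5  0.5 16.7 -0. ]
[0.48576115 0.15662214 0.04567005] [1.79997353e+02 4.46313438e-02 1.74615452e+02] [ 0.23351565  0.40751857 -1.68958947]
```

Emit:
step_arm(deltas=[0.5, 0.5, 5, 0, 0.5, 0.5, 10, 0, 0.5, 0.5, 14, 0, 0.5, 0.5, 16, 0, 0.5, 0.5, 17, 0, 0.5, 0.5, 17.5, 0, 0.5, 0.5, 17.5, 0, 0.5, 0.5, 17.5, 0])

```text
t: 10.68
position: [0.485, 0.1567, 0.0275]
eef_rot: [-180.0, 0.0, 174.6]
contact_force: [-0.3, -0.3, 1.2]
gripper_width: 0.418
gripper_force: 33.2
```

Emit:
step_arm(deltas=[-4, 0, 0, 0, -8, 0, 0, 0, -12, 0, 0, 0, -16, 0, 0, 0, -20, 0, 0, 0, -24, 0, 0, 0, -28, 0, 0, 0, -32, 0, 0, 0, -32, 0, 0, 0, -32, 0, 0, 0])

```text
t: 11.52
position: [0.5177, 0.1536, 0.0275]
eef_rot: [180.0, 0.1, 174.6]
contact_force: [0.1, 0.2, 2.6]
gripper_width: 0.418
gripper_force: 33.5
```

Emit:
step_arm(deltas=[-3, 0, 0, 0, -6, 0, 0, 0, -9, 0, 0, 0, -12, 0, 0, 0, -15, 0, 0, 0, -18, 0, 0, 0, -18, 0, 0, 0])

```text
t: 12.1
position: [0.5348, 0.152, 0.0274]
eef_rot: [180.0, -0.0, 174.6]
contact_force: [-2.4, 0.8, 5.1]
gripper_width: 0.417
gripper_force: 33.8
```

```bash
python3 - <<'E'
from h import *
f=np.load('scene1.npz'); fx,fy,cx,cy=f['k']; c=dict(fx=fx,fy=fy,cx=cx,cy=cy,world_from_camera=f['T']); p=f['p'];W=cloud(f['d'],c)
m=cv2.inRange(cv2.cvtColor(p,cv2.COLOR_RGB2HSV),(4,150,120),(17,255,255))>0
m[:235]=0;m[280:]=0;m[:,:240]=0;m[:,290:]=0
q=W[m]; q=q[q[:,2]>.030]; print(len(q),np.median(q,0),cv2.minAreaRect((q[:,:2]*1000).astype(np.float32)))
print(bot.read_state()['contact_force'])
E
```

```text
95 [0.64901263 0.14454064 0.03309913] ((648.2710571289062, 143.54983520507812), (30.646902084350586, 27.78522300720215), 84.09688568115234)
[-2.39174204  0.81735642  5.13289569]
```

Emit:
step_arm(deltas=[-4, 0, -0.4, 0, -8, 0, -0.4, 0, -12, 0, -0.4, 0, -16, 0, -0.4, 0, -20, 0, -0.4, 0, -24, 0, -0.4, 0, -27, 0, -0.4, 0, -27, 0, -0.4, 0])

```text
t: 12.77
position: [0.5624, 0.1493, 0.0276]
eef_rot: [180.0, 0.0, 174.6]
contact_force: [0.7, 0.6, -0.5]
gripper_width: 0.415
gripper_force: 32.9
```

Emit:
step_arm(deltas=[-2, 0, 0, 0, -4, 0, 0, 0, -6, 0, 0, 0, -8, 0, 0, 0, -10, 0, 0, 0, -12, 0, 0, 0, -14, 0, 0, 0, -14, 0, 0, 0])

```text
t: 13.43
position: [0.5751, 0.1482, 0.0275]
eef_rot: [-180.0, -0.1, 174.6]
contact_force: [-3.1, 1.0, 1.7]
gripper_width: 0.412
gripper_force: 33.2
```

Emit:
step_arm(deltas=[-1, 0, 0, 0, -2, 0, 0, 0, -3, 0, 0, 0, -4, 0, 0, 0, -5, 0, 0, 0, -6, 0, 0, 0, -7, 0, 0, 0, -7, 0, 0, 0])

```text
t: 14.1
position: [0.5818, 0.1475, 0.0275]
eef_rot: [-180.0, -0.1, 174.6]
contact_force: [-5.0, 2.1, 1.5]
gripper_width: 0.416
gripper_force: 33.3
```

Emit:
step_arm(deltas=[-0.7, 0, 0, 0, -1.4, 0, 0, 0, -2, 0, 0, 0, -2.7, 0, 0, 0, -2.7, 0, 0, 0, -2.7, 0, 0, 0])

```text
t: 14.6
position: [0.5844, 0.1472, 0.0275]
eef_rot: [-180.0, -0.1, 174.6]
contact_force: [-4.7, 1.2, 1.2]
gripper_width: 0.418
gripper_force: 33.3
```

Emit:
step_arm(deltas=[-0.7, 0, 0, 0, -1.4, 0, 0, 0, -2, 0, 0, 0, -2, 0, 0, 0, -2, 0, 0, 0])

```text
t: 15.02
position: [0.5864, 0.1471, 0.0274]
eef_rot: [-180.0, -0.1, 174.6]
contact_force: [-4.7, 2.3, 1.3]
gripper_width: 0.415
gripper_force: 33.4
```

Emit:
step_arm(deltas=[-0.5, 0, 0, 0, -1, 0, 0, 0, -1.5, 0, 0, 0, -1.5, 0, 0, 0, -1.5, 0, 0, 0])

```text
t: 15.43
position: [0.5874, 0.147, 0.0274]
eef_rot: [-180.0, -0.1, 174.6]
contact_force: [-7.5, 0.9, 3.4]
gripper_width: 0.415
gripper_force: 33.6
```

Emit:
step_arm(deltas=[-0.5, 0, 0, 0, -1, 0, 0, 0, -1.5, 0, 0, 0, -1.5, 0, 0, 0, -1.5, 0, 0, 0])

```text
t: 15.85
position: [0.5879, 0.1469, 0.0274]
eef_rot: [-180.0, -0.2, 174.6]
contact_force: [-13.0, 1.8, 7.2]
gripper_width: 0.416
gripper_force: 34.1
```

```bash
cat > pad.py <<'E'
from h import *
def padz(p,W):
    m=cv2.inRange(cv2.cvtColor(p,cv2.COLOR_RGB2HSV),(4,150,120),(17,255,255))>0
    m[:235]=0;m[280:]=0;m[:,:240]=0;m[:,290:]=0; m&=(abs(W[...,0]-.648)<.01)&(abs(W[...,1]-.143)<.01)
    return m.sum(),np.median(W[m],0).round(4),np.percentile(W[m][:,2],[10,90]).round(4)
f=np.load('scene1.npz'); fx,fy,cx,cy=f['k']; c=dict(fx=fx,fy=fy,cx=cx,cy=cy,world_from_camera=f['T'])
print('before',padz(f['p'],cloud(f['d'],c)))
p,d,c=grab('scene','s2.png'); W=cloud(d,c); print('now',padz(p,W))
s=bot.read_state(); print(s['t'],s['contact_force'],s['position'])
E
python3 pad.py
```

```text
before (np.int64(47), array([0.6491, 0.1425, 0.0334]), array([0.031 , 0.0351]))
now (np.int64(10), array([0.653 , 0.1379, 0.0331]), array([0.0321, 0.0351]))
15.9 [-13.50806771   1.35863113   7.17482835] [0.58789881 0.14692633 0.02734498]
```

Emit:
step_arm(deltas=[1, 0, 0, 0, 2, 0, 0, 0, 3, 0, 0, 0, 4, 0, 0, 0, 4, 0, 0, 0, 4, 0, 0, 0])

```text
t: 16.4
position: [0.5858, 0.1471, 0.0275]
eef_rot: [-180.0, -0.0, 174.6]
contact_force: [-5.4, 2.3, 0.2]
gripper_width: 0.416
gripper_force: 33.1
```

Emit:
step_arm(deltas=[0.5, 0, 0, 0, 1, 0, 0, 0, 1.5, 0, 0, 0, 2, 0, 0, 0, 2, 0, 0, 0, 2, 0, 0, 0])

```text
t: 16.9
position: [0.5849, 0.1472, 0.0276]
eef_rot: [180.0, 0.1, 174.6]
contact_force: [4.7, 1.3, -9.1]
gripper_width: 0.416
gripper_force: 32.1
```

Pulling back is now resisted (+4.7 N), so the catch holds. Relaxing and releasing.

Emit:
step_arm(deltas=[-0.8, 0, 0, 0, -0.8, 0, 0, 0, -0.8, 0, 0, 0])

```text
t: 17.15
position: [0.585, 0.1472, 0.0276]
eef_rot: [-180.0, -0.0, 174.6]
contact_force: [2.3, 2.1, -5.9]
gripper_width: 0.413
gripper_force: 32.4
```

Emit:
step_arm(deltas=[0, 0, 0, 0, 0, 0, 0, 0, 0, 0, 0, 0, 0, 0, 0, 0, 0, 0, 0, 0], jaw=0.62)

```text
t: 17.57
position: [0.5852, 0.1471, 0.0281]
eef_rot: [-180.0, 0.0, 174.6]
contact_force: [0.0, -0.6, -1.0]
gripper_width: 0.619
gripper_force: 0.0
```

Emit:
step_arm(deltas=[0, 0, -5, 0, 0, 0, -20, 0, 0, 0, -50, 0, 0, 0, -90, 0, 10, 0, -125, 0, 30, 0, -150, 0, 50, 0, -170, 0, 60, 0, -180, 0, 60, 0, -180, 0, 60, 0, -180, 0])

```text
t: 18.4
position: [0.5258, 0.1529, 0.2085]
eef_rot: [180.0, 0.1, 174.6]
contact_force: [0.2, 0.4, -1.6]
gripper_width: 0.622
gripper_force: 0.0
```

```bash
python3 - <<'E'
from h import *
p,d,c=grab('wrist','w5.png'); W=cloud(d,c); s=bot.read_state(); print(s['t'],s['position'],s['gripper_width'])
t=(W[...,2]>.049)&(W[...,2]<.061)&(abs(W[...,0]-.585)<.07)&(abs(W[...,1]-.147)<.035)
k,l,st,ce=cv2.connectedComponentsWithStats(t.astype(np.uint8)); i=1+st[1:,4].argmax()
q=W[l==i]; print('pack',ce[i],np.median(q[:,2]),cv2.minAreaRect((q[:,:2]*1000).astype(np.float32)))
m=(cv2.inRange(cv2.cvtColor(p,cv2.COLOR_RGB2HSV),(4,150,120),(22,255,255))>0)&(abs(W[...,0]-.648)<.02)&(abs(W[...,1]-.143)<.02)
print('pad',m.sum(),np.median(W[m],0))
E
```

```text
18.45 [0.5255864  0.15282218 0.20736931] 0.6207025557755854
pack [315.25539258 284.56686799] 0.0549273267865307 ((583.33984375, 147.4405059814453), (35.71528625488281, 56.877098083496094), 83.70246124267578)
pad 1042 [0.64369792 0.14210366 0.03389232]
```

View pics/w5.png

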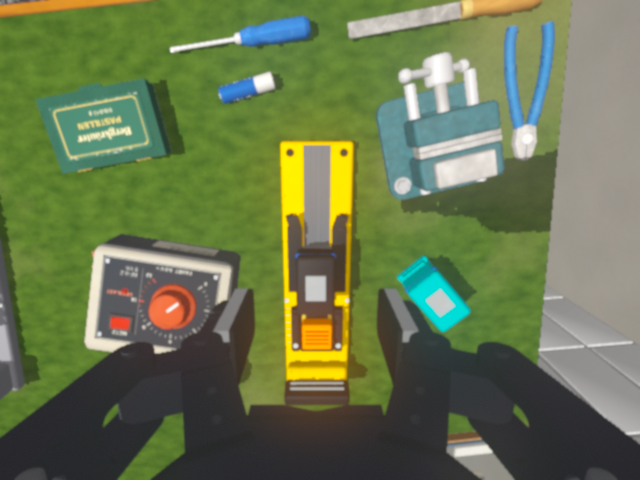

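The pack sits fully home at (315,287), right up against the stop unit. It was not ejected, and the lamp pad is back up at 34 mm.

```bash
python3 -c "
from rig import bot
print(bot.sign_off())"
```

```text
the job is handed in; nothing more can be done
None
```

The black pack was popped free of the charger and slid into the yellow work light, where the catch held it against a gentle pull-back; I then let go and handed the job in at about 18.5 s of the 58 s allowed.

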